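Dust the sample ball and present it to the reader

TASK

While the sample tray still stands in front of the air-duster canister, press the canister's red nozzle cap all the way down and let it spring back up. Then pick the tray up by its upright orange grip and, with the loose steel ball staying in its pocket, hold it level over the white optical reader, the ball centred above the reader's round window and the tray about 7 cm above the window. Finish while still holding the tray there, touching nothing with it, and leave the beaker and the reagent bottle where they stand.

Things in the scene. Friction and masses are not known exactly. Their poses are not given: they have to be found in the camera images.
- cap_top (a point): centre of the flat top of the red nozzle cap (32 mm diameter, 24 mm tall) on the white and blue air-duster canister (64 mm diameter, clamped on a fixed 100 x 100 mm grey foot); about 193 mm above the bench when up. A thin red nozzle tube sticks out of the cap's side, towards the tray, to 43 mm from the axis. Point moves down with the cap
- cap (a joint): how far the nozzle cap is pressed down: 0 up, 0.006 m fully down; it is sprung, about 1 N to start and 5 N fully down, and comes back up by itself
- tray: loose white tray, 160 (x) x 70 (y) x 5 mm thick, flat on the bench in any yaw, 0.29 to 0.40 kg with the ball; origin at the centre of its underside, z up. In the middle stands an orange grip, 34 mm long (x), 10 mm thick (y), from 5 to 60 mm above the underside: pinch it across its 10 mm, along the tray's y. A fixed blue disc (30 mm across, 7 mm high) sits on the -x half, the ball's pocket in the +x half
- grip (a point): centre of the tray's orange grip, in the middle of the tray, 40 mm above its underside; the grip's top is 20 mm higher
- pocket (a point): centre of the floor of the ball's pocket, at x = +50 mm on the tray, 2.5 mm above the tray's underside: a round recess 24 mm across and 2.5 mm deep with a clear floor. The ball can roll about 4 mm to any side in it and climbs out if the tray is tipped beyond about 30 degrees
- ball_center (a point): centre of the loose polished steel ball, 30 mm diameter, 0.11 kg, lying in the tray's pocket
- window (a point): centre of the top face of the round green window (40 mm across, black ring around it) on top of the optical reader, a fixed white box 100 x 100 x 40 mm; the window's face is 43 mm above the bench. The reader is left or right of the tray, the balance on the other side
- balance: bystander: grey balance 120 x 100 x 28 mm with a round steel pan (80 mm across, top at 38 mm), fixed; origin at the centre of its underside
- beaker: bystander: loose glass beaker, 62 mm across, 80 mm tall; origin at the centre of its underside
- reagent: bystander: loose amber reagent bottle with a white cap, 52 mm across, 90 mm tall; origin at the centre of its underside
There are look-alikes about, which are no part of the job. What is shaped like the part that bears window but blue or brown is not meant. What is shaped like the part that bears cap_top but turquoise is not meant.

How it is judged:
On the way, in this order (a step that is already met when the one before it is completed fails the run):
1. the nozzle cap is pressed down, the tray still on the bench in front of it (value of joint cap above 0.004 m and height (world z) of tray below 0.01 m and distance of tray from where it was at the start of the episode below 0.05 m), for 0.05 s.
2. the cap has sprung back up (value of joint cap below 0.0015 m), for 0.05 s.
3. the tray is lifted off the bench in the gripper, ball in its pocket (height (world z) of tray above 0.03 m and contact force between tray and the fingers above 1 N and distance between ball_center and pocket below 0.02 m), for 0.2 s.
At the end, for the whole second after the job is handed in: Fingers alone hold the tray still, within 0.12 rad of level, underside 45 to 100 mm above the window; ball untouched in its pocket, within 15 mm (horizontally) of the window's centre; cap up; beaker and bottle within 30 mm of their start (horizontal distance between ball_center and window below 0.015 m and height (world z) of tray between 0.088 and 0.143 m and angle between tray's own z axis and vertical below 0.12 rad and distance between ball_center and pocket below 0.02 m and contact force between tray and the fingers above 1 N and contact force between ball and the fingers below 0.05 N and contact force between tray and reader below 0.05 N and contact force between tray and beaker below 0.05 N and contact force between tray and reagent below 0.05 N and linear speed of tray below 0.02 m/s and angular speed of tray below 0.15 rad/s and value of joint cap below 0.0015 m and distance of each of beaker, reagent from where it was at the start of the episode below 0.03 m); the arm keeps its last pose, push and grip.
It fails at once if the ball leaves its pocket (distance between ball_center and pocket above 0.024 m).
It fails at once if the beaker is displaced by over 30 mm or tipped (distance of beaker from where it was at the start of the episode above 0.03 m or angle between beaker's own z axis and vertical above 0.5 rad).
It fails at once if the reagent bottle is displaced by over 30 mm or tipped (distance of reagent from where it was at the start of the episode above 0.03 m or angle between reagent's own z axis and vertical above 0.5 rad).
It also fails if it takes over 54 s, if anything falls off the work surface, if the arm or the gripper's body presses on something with over 40 N, if the wrist force passes 120 N, or if a joint passes its speed limit or range.

ROBOT

A 6-joint arm with a two-finger parallel gripper is mounted at the origin on the work surface. World frame = base frame: x ahead of the robot, y to its left, z up, the work surface at z = 0. Lengths are in m, angles in rad, forces in N, time in s.
With the tool pointing down it reaches from about 0.35 to 0.975 m from the base axis. Payload 17.4 kg.
Tool frame: the origin (TCP) lies midway between the tips of the shut fingers; the grasp point (between the pads) lies 19 mm behind it; z points along the fingers, y is the direction in which the jaws open and shut (so a half turn about z gives the same grasp; the last joint's range is limited). The gripper opens to 85 mm and grips with 20 to 120 N. Pads are 22 mm wide; open, the fingers measure 114 mm over their backs; the gripper's body (76 mm by 85 mm) begins 54 mm behind the grasp point. The pads swing forward as they close: fully open they stand 13 mm farther back than shut.
Start: joints at [-1.164, 0.116, 1.442, -0, 1.584, -0.038], TCP at [0.29, -0.609, 0.192] pointing down, gripper open.
Joint ranges: [-2.83, 2.83], [-0.83, 2.19], [0.07, 2.5], [-1.14, 4.28], [0.01, 3], [-2.97, 2.97]. Speed limits (rad/s): [1.89, 1.89, 2.22, 3.14, 3.14, 3.14].

INTERFACE

Orientations are given as a unit quaternion [x, y, z, w].
In Python, from workcell import manip, cams gives the robot as it stands.
- The arm moves only by the shell command python3 -m handwheel 'ROWS' [OPENING]. ROWS is JSON, a list of rows, each an object with "linear": the shift along the tool's x, y, z each as a share of 0.025 m, from -1 to 1, a list of three; "angular": the turn, a rotation vector about the tool's x, y, z each as a share of 6 degrees, from -1 to 1, a list of three. In form: [{"linear": [dx, dy, dz], "angular": [rx, ry, rz]}, ...]. A call has 1 to 12 rows; each row shifts and turns the commanded pose from where the row before left it, along the tool's axes as they then stand; what a row does not reach is not made up. A row lasts 1/8 s, in which the tool goes at most 62.5 mm and 10.7 degrees, less where a joint would pass 70% of its speed; a pose out of reach is approached as far as the arm can. A call with a number of a shift or a turn outside -1 to 1 is refused whole. A call with a gripper value outside its range is refused whole. OPENING is the finger opening in mm, from 0 to 85.4, set as the call begins (- or left out, the last holds). The fingers move at their own pace and stop on an object; the grip force is fixed at half the most. Time passes only in rows, so rows that do not move let the fingers close. It gives the time, the measured TCP pose, the force and the opening at its end, in the units of the state.
- manip.read_state(): the state, without advancing time (a new reading comes with each control period).
- cams.capture(name): name is "scene" or "top"; returns (picture, depth): 420x560x3 uint8, blue, green, red; 420x560 float32, m along the optical axis (not along the pixel's ray), 0 where there is no reading.
- cams.calibration(name): a dict with "fx", "fy", "cx", "cy" (pixels), "R" (3x3) and "t" (3): a world point X has camera coordinates R X + t. Camera axes: x right, y down, z forward; pixel columns grow to the right and rows downward; lengths in m; the calibration is good to about 2 mm. A picture is of the moment at which its call begins. calibration takes no time and is no camera call.
- manip.close_job(): hands the job in, once; it reports no verdict.
The state is a dict: "t": time; "q": joint angles; "qd": joint speeds; "tau": joint torques, N m; "position": TCP position; "eef_rot": TCP orientation; "contact_force": force on the tool from outside, world axes, zero at the start; "ft_torque": the same for the moment, N m; "grip_width": finger opening in m.
Only numpy, scipy, OpenCV 4.12 (cv2) and the standard library are available. Lean on these libraries where they do the work, as an engineer would, in place of code of your own. Each camera call takes 0.05 s, during which the arm holds its last target. There are 200 camera calls.

## Working session

There is one attempt and no reset: what is moved stays moved. The work goes in short steps, Python scripts to look and compute and a shell command to move; the robot and the scene stay as the last step left them, time stands still between calls to the robot, and variables do not carry over. Pictures are saved under pics/ and viewed, about 8 in all and at most 12, crops included, and the job is handed in when it is done.

```bash
mkdir -p pics; ls
python3 - <<'E'
from workcell import manip, cams
import cv2, numpy as np
for n in("scene","top"):
    im,d=cams.capture(n); cv2.imwrite(f"pics/{n}0.png",im); np.save(f"pics/{n}0.npy",d)
    c=cams.calibration(n); R=np.array(c["R"]);t=np.array(c["t"]); print(n,c["fx"],c["cx"],c["cy"],"pos",-R.T@t,"fwd",R[2]) 
s=manip.read_state();print(s["t"],s["position"],s["eef_rot"],s["grip_width"],s["contact_force"])
E
```

```text
pics
scene 397.4845800077454 283.0268465825494 208.95496203868078 pos [1.26615847 0.18193254 1.08065994] fwd [-0.60214442 -0.06763038 -0.79551758]
top 405.59659718078206 287.20764050167327 214.45442149889843 pos [0.4360898  0.11440029 1.17963432] fwd [ 0.09958349 -0.02275837 -0.99476891]
0.1 [ 0.29033766 -0.60912244  0.19173601] [ 9.75371990e-01  2.20565641e-01 -8.51402849e-05 -5.20960462e-04] 0.08557580227975378 [-0.59972359  0.17712402  0.11887528]
```

View pics/scene0.png

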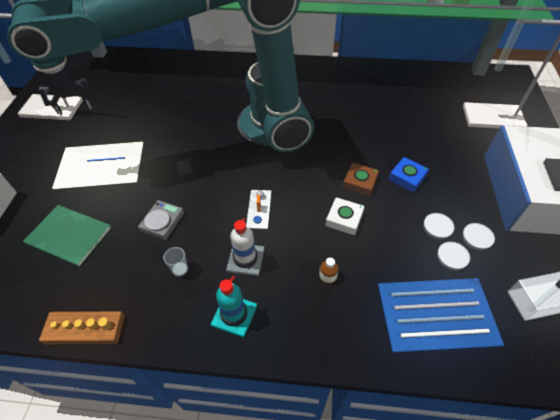

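View pics/top0.png

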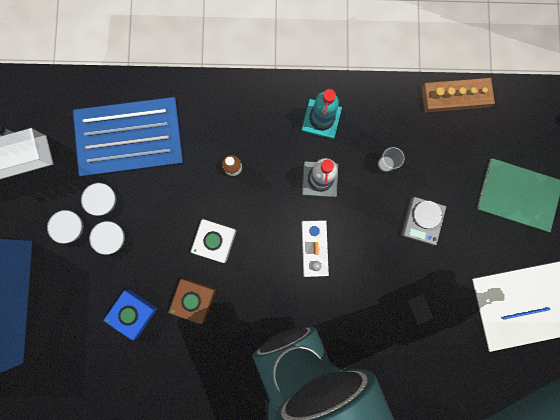

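The white/grey canister with the red cap is at top (323,170) and scene (242,245). The one on the turquoise foot, at top (325,105) and scene (230,303), is the look-alike. The white reader is at top (213,241) and scene (345,214), and its blue and brown look-alikes are at top (129,315) and (191,301). The tray is at top (315,248), with the ball at the robot's end (316,266). Next I'll measure these and confirm them in one enlarged crop.

```bash
cat > h.py <<'E'
from workcell import manip, cams
import cv2, numpy as np
C={n:cams.calibration(n) for n in("scene","top")}
def ray(n,u,v):
    c=C[n];R=np.array(c["R"]);t=np.array(c["t"])
    return -R.T@t, R.T@np.array([(u-c["cx"])/c["fx"],(v-c["cy"])/c["fy"],1])
def plane(n,p,z):
    o,d=ray(n,*p); return o+d*(z-o[2])/d[2]
def tri(p,q):  # scene px, top px -> point, gap
    o1,d1=ray("scene",*p);o2,d2=ray("top",*q)
    s=np.linalg.lstsq(np.c_[d1,-d2],o2-o1,rcond=None)[0]
    a,b=o1+s[0]*d1,o2+s[1]*d2; return (a+b)/2,np.linalg.norm(a-b)
def blobs(im,lo,hi,box,amin=8):
    h=cv2.cvtColor(im,cv2.COLOR_BGR2HSV);x0,y0,x1,y1=box
    m=cv2.inRange(h,np.array(lo),np.array(hi));k=np.zeros_like(m);k[y0:y1,x0:x1]=m[y0:y1,x0:x1]
    cs=cv2.findContours(k,cv2.RETR_EXTERNAL,cv2.CHAIN_APPROX_NONE)[0]
    n,l,st,ce=cv2.connectedComponentsWithStats(k)
    return [(ce[i].round(1),st[i]) for i in range(1,n) if st[i][4]>=amin]
E
python3 - <<'E'
from h import *
I={n:cv2.imread(f"pics/{n}0.png") for n in C}
B={"scene":(190,180,380,300),"top":(180,140,345,290)}
for n in C:
    for k,lo,hi in(("red",(0,180,90),(4,255,255)),("red2",(174,150,90),(180,255,255)),("orange",(6,150,90),(16,255,255)),("green",(55,60,30),(85,255,255)),("bluedisc",(100,150,80),(118,255,255)),("white",(0,0,170),(180,45,255))):
        for c,s in blobs(I[n],lo,hi,B[n]): print(n,k,c,s)
a=cv2.resize(I["scene"][180:300,200:380],None,fx=4,fy=4,interpolation=cv2.INTER_CUBIC)[:, :]
b=cv2.resize(I["top"][140:290,185:345],None,fx=4,fy=4,interpolation=cv2.INTER_CUBIC)
cv2.imwrite("pics/c1.png",a); cv2.imwrite("pics/c2.png",b)
E
```

```text
scene red [239.5 224.7] [234 219  11  13 102]
scene red [226.5 285.3] [219 276  16  18 160]
scene orange [361.7 183. ] [345 180  30   9 151]
scene orange [258.2 201.7] [257 195   3  16  41]
scene orange [328.4 269. ] [321 261  17  14 135]
scene green [345.1 211.6] [339 207  13  10 108]
scene bluedisc [257.2 219.3] [254 217   7   6  31]
scene bluedisc [378.7 286.7] [378 283   2  10  15]
scene white [258.2 209.6] [246 190  25  39 595]
scene white [345.2 213. ] [327 198  37  31 587]
scene white [237.5 236.9] [231 229  17  13 109]
scene white [329.9 261.3] [326 258   9   8  60]
top red [326.7 165.5] [321 160  12  12 106]
top red [325.8 178.2] [325 173   2  11  12]
top orange [232.1 165.4] [223 155  17  18 141]
top orange [315.5 247.5] [314 242   4  12  44]
top green [212.2 240.5] [205 234  15  14 172]
top bluedisc [180.5 154.4] [180 143   3  20  34]
top bluedisc [314.1 230.3] [310 226   9   9  46]
top white [229.2 160.6] [225 157   9   8  63]
top white [321.4 160.3] [317 159  10   4  16]
top white [332.4 172.8] [328 163   9  17  76]
top white [318.5 175. ] [317 174   4   3  10]
top white [323.6 176. ] [322 174   4   6  12]
top white [213.1 240.8] [191 220  44  43 953]
top white [315.3 248.6] [ 302  221   27   56 1031]
```

View pics/c1.png

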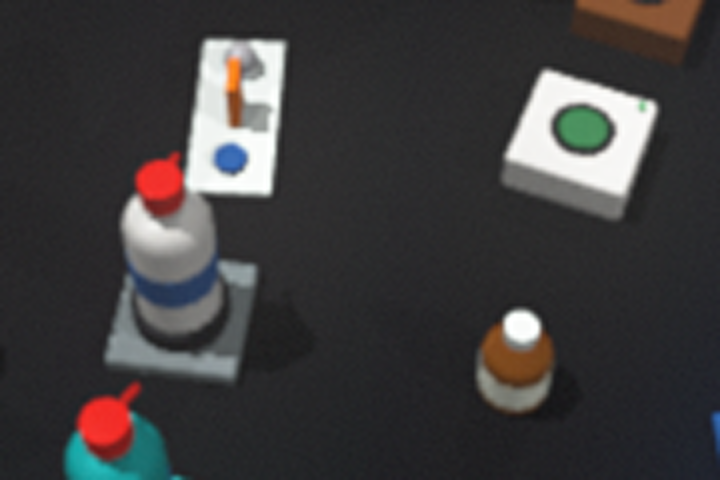

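View pics/c2.png

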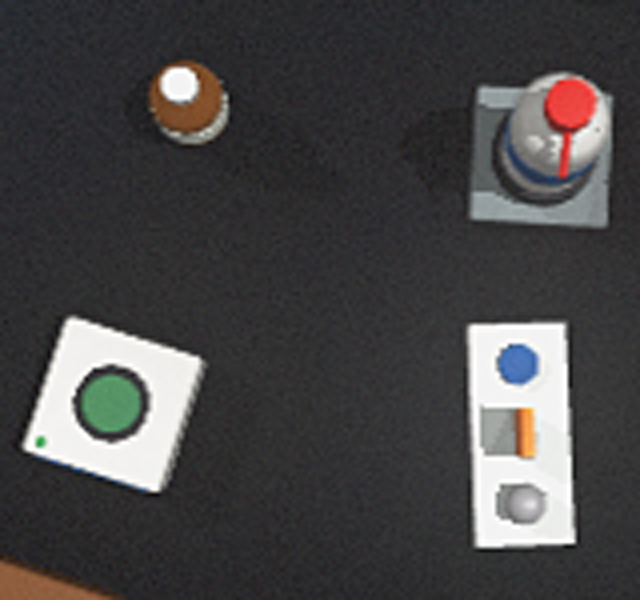

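Crop 1 shows the white canister with its blue band on the grey foot, red cap at (160,183). The look-alike sits below it on turquoise. Crop 2 shows the white reader's green window at (111,403), the tray with its disc end towards the canister, the orange grip at (527,433) and the ball at (527,503).

Run:
```python
from h import *
I={n:cv2.imread(f"pics/{n}0.png") for n in C}; D={n:np.load(f"pics/{n}0.npy") for n in C}
np.set_printoptions(precision=4,suppress=True)
def px(n,p):
    o,d=ray(n,*p); return o+d*D[n][int(round(p[1])),int(round(p[0]))]
cap=((239.5,224.2),(327.4,165.6)); print("cap",tri(*cap),plane("top",cap[1],.193),plane("scene",cap[0],.193),px("top",cap[1]),px("scene",cap[0]))
w=((345.1,211.6),(212.2,240.5)); print("win",tri(*w),plane("top",w[1],.043),plane("scene",w[0],.043),px("top",w[1]))
# tray outline in top
for n,box in(("top",(295,215,335,285)),("scene",(244,186,275,232))):
    x0,y0,x1,y1=box; h=cv2.cvtColor(I[n],cv2.COLOR_BGR2HSV)[y0:y1,x0:x1]
    m=(h[...,2]>90).astype(np.uint8); c=max(cv2.findContours(m,0,2)[0],key=cv2.contourArea)
    P=np.array([plane(n,(p[0]+x0,p[1]+y0),.005)[:2] for p in c[:,0]],np.float32)*1000
    print(n,"tray rect mm",cv2.minAreaRect(P))
d={"disc":((257.2,219.3),(314.1,230.3)),"griptop":((258.3,195.8),(316.8,247.5))}
for k,v in d.items(): print(k,tri(*v),px("top",v[1]),plane("top",v[1],.06 if k=="griptop" else .007))
b=((260.2,194),(316.3,265.7)); print("ball", tri(*b),plane("top",b[1],.0175),px("top",b[1]))
for k,p in(("beaker",(392,158)),("bottle",(230,161)),("balance",(427,213)),("cap2",(329,96))): print(k,px("top",p))
```

```text
cap (array([ 0.6577, -0.0066,  0.194 ]), np.float64(9.425486123309716e-05)) [ 0.658  -0.0066  0.193 ] [ 0.6571 -0.0068  0.193 ] [ 0.658  -0.0066  0.1929] [ 0.6572 -0.0068  0.1932]
win (array([0.4742, 0.2963, 0.0443]), np.float64(0.0004080544404067358)) [0.4742 0.2967 0.043 ] [0.4733 0.2962 0.043 ] [0.4742 0.2967 0.043 ]
top tray rect mm ((457.1278991699219, 7.3609466552734375), (161.9403839111328, 73.5794677734375), 2.5278661251068115)
scene tray rect mm ((461.8575439453125, 3.6697921752929688), (180.5870819091797, 82.53677368164062), 2.4631831645965576)
disc (array([0.508 , 0.0098, 0.0121]), np.float64(0.0004533200239570773)) [0.5081 0.0094 0.01  ] [0.5083 0.0091 0.007 ]
griptop (array([0.4573, 0.009 , 0.0735]), np.float64(0.002940840485746677)) [0.4576 0.0064 0.0619] [0.4577 0.0062 0.06  ]
ball (array([0.4067, 0.0054, 0.0211]), np.float64(0.0032867114214714436)) [0.4068 0.0034 0.0175] [0.407  0.0044 0.0282]
beaker [ 0.7245 -0.2201  0.0121]
bottle [0.69   0.2473 0.0884]
balance [ 0.5595 -0.3102  0.0395]
cap2 [ 0.8352 -0.0101  0.1969]
```

Heights agree with the text: cap 0.194 and window 0.044 by two views, and the ball is at x≈0.407. The tray centre is about (0.4575, 0.007), with its long axis 2.4° off world x and the pocket towards the robot. Next: rise, turn, shut the fingers and travel to above the cap.

```bash
python3 -m handwheel '[{"linear":[0,0,-1],"angular":[0,0,0.96]},{"linear":[0,0,-1],"angular":[0,0,0.96]},{"linear":[0,0,-1],"angular":[0,0,0.96]},{"linear":[0,0,-1],"angular":[0,0,0.96]},{"linear":[0,0,0],"angular":[0,0,0]}]' 0
python3 -m handwheel '[{"linear":[0.65,-0.98,0],"angular":[0,0,0]},{"linear":[0.65,-0.98,0],"angular":[0,0,0]},{"linear":[0.65,-0.98,0],"angular":[0,0,0]},{"linear":[0.65,-0.98,0],"angular":[0,0,0]},{"linear":[0.65,-0.98,0],"angular":[0,0,0]},{"linear":[0.65,-0.98,0],"angular":[0,0,0]},{"linear":[0.65,-0.98,0],"angular":[0,0,0]},{"linear":[0.65,-0.98,0],"angular":[0,0,0]},{"linear":[0.65,-0.98,0],"angular":[0,0,0]},{"linear":[0.65,-0.98,0],"angular":[0,0,0]},{"linear":[0.65,-0.98,0],"angular":[0,0,0]},{"linear":[0,0,0],"angular":[0,0,0]}]'
```

```text
t: 0.72
position: [0.2906, -0.6097, 0.2941]
eef_rot: [1.0, 0.021, 0.0, 0.001]
contact_force: [0.4, 0.1, 0.1]
grip_width: 0.0001
t: 2.22
position: [0.4581, -0.3301, 0.2913]
eef_rot: [1.0, 0.023, -0.0, -0.001]
contact_force: [0.5, -0.8, -0.1]
grip_width: -0.0
```

```bash
python3 -m handwheel '[{"linear":[0.68,-1,0],"angular":[0,0,0]},{"linear":[0.68,-1,0],"angular":[0,0,0]},{"linear":[0.68,-1,0],"angular":[0,0,0]},{"linear":[0.68,-1,0],"angular":[0,0,0]},{"linear":[0.68,-1,0],"angular":[0,0,0]},{"linear":[0.68,-1,0],"angular":[0,0,0]},{"linear":[0.68,-1,0],"angular":[0,0,0]},{"linear":[0.68,-1,0],"angular":[0,0,0]},{"linear":[0.68,-1,0],"angular":[0,0,0]},{"linear":[0.68,-1,0],"angular":[0,0,0]},{"linear":[0.68,-1,0],"angular":[0,0,0]},{"linear":[0.68,-1,0],"angular":[0,0,0]}]'
python3 -m handwheel '[{"linear":[0.4,-0.57,0.5],"angular":[0,0,0]},{"linear":[0,0,1],"angular":[0,0,0]},{"linear":[0,0,0.5],"angular":[0,0,0]},{"linear":[0,0,0],"angular":[0,0,0]}]'
```

```text
t: 3.72
position: [0.6485, -0.0233, 0.2914]
eef_rot: [1.0, 0.022, -0.001, 0.0]
contact_force: [0.4, -0.7, -0.5]
grip_width: 0.0002
t: 4.22
position: [0.6573, -0.0097, 0.2411]
eef_rot: [1.0, 0.021, -0.001, -0.0]
contact_force: [0.3, -0.3, 0.4]
grip_width: 0.0003
```

```bash
python3 -m handwheel '[{"linear":[0.02,-0.12,0.6],"angular":[0,0,0]},{"linear":[0,0,0.6],"angular":[0,0,0]},{"linear":[0,0,0.4],"angular":[0,0,0]},{"linear":[0,0,0],"angular":[0,0,0]}]'
python3 -m handwheel '[{"linear":[0,0,0.1],"angular":[0,0,0]},{"linear":[0,0,0.1],"angular":[0,0,0]},{"linear":[0,0,0.1],"angular":[0,0,0]},{"linear":[0,0,0],"angular":[0,0,0]}]'
```

```text
t: 4.72
position: [0.658, -0.0063, 0.2013]
eef_rot: [1.0, 0.021, -0.001, -0.0]
contact_force: [-0.2, -0.1, -0.0]
grip_width: -0.0001
t: 5.22
position: [0.6582, -0.0063, 0.1947]
eef_rot: [1.0, 0.021, -0.0, -0.0]
contact_force: [-0.1, 0.7, -0.0]
grip_width: -0.0001
```

```bash
python3 -m handwheel '[{"linear":[0,0,0.08],"angular":[0,0,0]},{"linear":[0,0,0.08],"angular":[0,0,0]},{"linear":[0,0,0],"angular":[0,0,0]}]'
python3 -m handwheel '[{"linear":[0,0,0.08],"angular":[0,0,0]},{"linear":[0,0,0.04],"angular":[0,0,0]},{"linear":[0,0,0],"angular":[0,0,0]}]'
```

```text
t: 5.6
position: [0.6582, -0.0063, 0.1907]
eef_rot: [1.0, 0.021, -0.0, -0.0]
contact_force: [-0.6, -0.0, -0.1]
grip_width: 0.0
t: 5.98
position: [0.6583, -0.0063, 0.1878]
eef_rot: [1.0, 0.021, -0.0, -0.0]
contact_force: [0.2, 0.1, 0.5]
grip_width: -0.0001
```

```bash
python3 -m handwheel '[{"linear":[0,0,0.06],"angular":[0,0,0]},{"linear":[0,0,0.06],"angular":[0,0,0]},{"linear":[0,0,0],"angular":[0,0,0]}]'
python3 - <<'E'
from h import *
s=manip.read_state();print(s["t"],s["contact_force"],s["ft_torque"])
for n,b in(("scene",(180,150,330,270)),("top",(250,100,400,220))):
    im,d=cams.capture(n);x0,y0,x1,y1=b
    cv2.imwrite(f"pics/{n}1.png",im); globals()[n]=cv2.resize(im[y0:y1,x0:x1],None,fx=2.6,fy=2.6,interpolation=cv2.INTER_CUBIC)
cv2.imwrite("pics/c3.png",np.hstack([scene,top]))
E
```

```text
t: 6.35
position: [0.6582, -0.0063, 0.1847]
eef_rot: [1.0, 0.021, -0.0, -0.0]
contact_force: [-0.3, -0.5, -0.5]
grip_width: -0.0002
6.35 [-0.27440714 -0.5311459  -0.52547229] [-0.00512202  0.00836704  0.00733143]
```

View pics/c3.png

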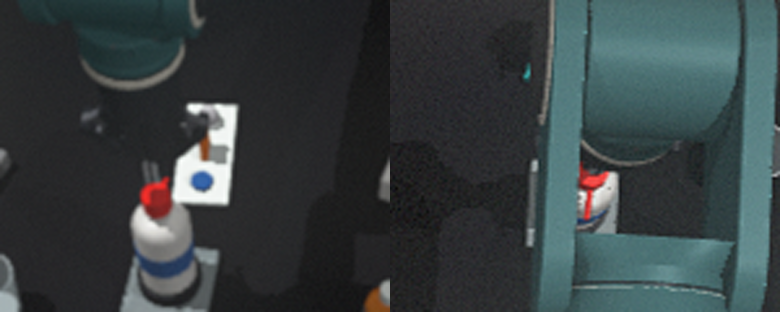

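The crop shows the shut fingers ending at or behind the cap's rear edge, at about (152,183), and there is no force. I'll enlarge it and compare the cap's position with the start.

Run:
```python
from h import *
np.set_printoptions(precision=4,suppress=True)
t=[]
for n,b in(("scene",(220,200,265,245)),("top",(305,145,350,190))):
    im=cv2.imread(f"pics/{n}1.png");i0=cv2.imread(f"pics/{n}0.png");x0,y0,x1,y1=b
    print(n,[(c,s) for c,s in blobs(im,(0,180,60),(4,255,255),b)],[(c,s) for c,s in blobs(i0,(0,180,60),(4,255,255),b)])
    a=np.clip(im[y0:y1,x0:x1].astype(float)*1.6,0,255).astype(np.uint8)
    t+=[cv2.resize(a,(390,390),interpolation=cv2.INTER_NEAREST)]
    s=manip.read_state()["position"];c=C[n];p=np.array(c["R"])@s+c["t"];print("tcp px",n,p[0]/p[2]*c["fx"]+c["cx"],p[1]/p[2]*c["fy"]+c["cy"])
cv2.imwrite("pics/c4.png",np.hstack(t))
```

```text
scene [(array([239.7, 225.4]), array([234, 219,  11,  14, 101], dtype=int32))] [(array([239.5, 224.7]), array([234, 219,  11,  13, 102], dtype=int32))]
tcp px scene 239.88274264444019 226.2768817683482
top [(array([327.2, 169.2]), array([323, 167,  10,   5,  23], dtype=int32)), (array([326.1, 175.6]), array([326, 173,   2,   7,   8], dtype=int32))] [(array([326.7, 165.5]), array([321, 160,  12,  12, 106], dtype=int32)), (array([325.8, 178.2]), array([325, 173,   2,  11,  12], dtype=int32))]
tcp px top 326.8894830348707 166.1725783957867
```

View pics/c4.png

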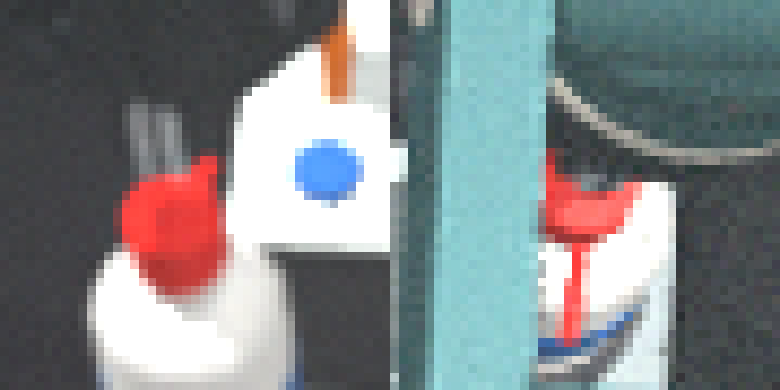

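Run:
```python
from h import *
np.set_printoptions(precision=4,suppress=True,linewidth=150)
def X(n,d,u,v):
    o,r=ray(n,u,v); return o+r*d[v,u]
for n,us,vs in(("scene",(235,239,240),range(210,232,2)),("top",(326,327,328,329),range(160,174,2))):
    im,d=cams.capture(n)
    for u in us:
        for v in vs: print(n,u,v,im[v,u],X(n,d,u,v))
```

```text
scene 235 210 [42 39 38] [ 0.6684 -0.0088  0.2719]
scene 235 212 [71 70 69] [ 0.6682 -0.0098  0.263 ]
scene 235 214 [81 79 79] [ 0.6646 -0.0119  0.2493]
scene 235 216 [75 73 72] [ 0.6633 -0.0133  0.2385]
scene 235 218 [63 61 59] [ 0.5054 -0.0657  0.0064]
scene 235 220 [53 52 55] [ 0.5109 -0.0651  0.0027]
scene 235 222 [ 42  43 167] [ 0.5164 -0.0646 -0.0011]
scene 235 224 [ 40  44 233] [ 0.6572 -0.0193  0.1925]
scene 235 226 [ 40  46 234] [ 0.667  -0.0171  0.1972]
scene 235 228 [ 53  55 168] [ 0.6676 -0.0179  0.1885]
scene 235 230 [121 124 164] [ 0.6542 -0.0235  0.1585]
scene 239 210 [40 41 40] [0.6693 0.002  0.2744]
scene 239 212 [62 59 59] [0.667  0.0004 0.2626]
scene 239 214 [97 94 93] [1.2662 0.1819 1.0807]
scene 239 216 [96 93 91] [ 0.6687 -0.0008  0.2473]
scene 239 218 [85 83 79] [ 0.669  -0.0016  0.2388]
scene 239 220 [ 67  67 163] [ 0.6423 -0.0108  0.1917]
scene 239 222 [ 39  43 229] [ 0.6514 -0.0089  0.1952]
scene 239 224 [ 36  38 144] [ 0.6567 -0.0082  0.1933]
scene 239 226 [ 36  39 144] [ 0.6637 -0.007   0.1939]
scene 239 228 [ 39  40 144] [ 0.6716 -0.0055  0.196 ]
scene 23
[... 1281 characters left out ...]
.0066  0.1852]
top 328 160 [44 45 39] [0.6277 0.0149 0.3787]
top 328 162 [38 39 36] [0.6263 0.0135 0.3673]
top 328 164 [50 49 46] [0.6447 0.0013 0.2686]
top 328 166 [75 74 66] [ 0.6471 -0.0027  0.2371]
top 328 168 [ 67  70 248] [ 0.6521 -0.0082  0.1923]
top 328 170 [ 69  74 243] [ 0.647  -0.0082  0.1926]
top 328 172 [ 43  41 112] [ 0.6436 -0.0092  0.1845]
top 329 160 [62 63 64] [0.6269 0.0134 0.3821]
top 329 162 [39 40 35] [0.6255 0.0119 0.3708]
top 329 164 [53 53 49] [0.6247 0.0101 0.3561]
top 329 166 [55 55 48] [ 0.6474 -0.0052  0.2359]
top 329 168 [ 69  74 246] [ 0.6513 -0.0103  0.1958]
top 329 170 [ 70  75 242] [ 0.6476 -0.011   0.19  ]
top 329 172 [ 90  90 137] [ 0.6435 -0.0116  0.1855]
```

Depth puts the visible fingertips at z≈0.235 in both views, right above the cap (x≈0.657, y≈-0.006). The reported TCP is at 0.185, so the tips are about 50 mm higher than the reported TCP implies. The cap is still untouched, so I'll go down gently on force feedback.

```bash
python3 -m handwheel '[{"linear":[0,0,0.12],"angular":[0,0,0]},{"linear":[0,0,0.12],"angular":[0,0,0]},{"linear":[0,0,0.12],"angular":[0,0,0]},{"linear":[0,0,0.12],"angular":[0,0,0]},{"linear":[0,0,0.12],"angular":[0,0,0]},{"linear":[0,0,0.12],"angular":[0,0,0]},{"linear":[0,0,0],"angular":[0,0,0]}]'
python3 - <<'E'
from h import *
np.set_printoptions(precision=4,suppress=True,linewidth=150)
im,d=cams.capture("scene")
for u in (235,239):
    for v in range(214,226):
        o,r=ray("scene",u,v); print(u,v,im[v,u],o+r*d[v,u])
E
```

```text
t: 7.42
position: [0.6582, -0.0063, 0.1666]
eef_rot: [1.0, 0.021, -0.0, -0.0]
contact_force: [0.1, -1.0, 0.2]
grip_width: -0.0
235 214 [40 39 39] [ 0.6696 -0.0103  0.2562]
235 215 [42 41 40] [ 0.6717 -0.0101  0.2547]
235 216 [52 50 49] [ 0.6625 -0.0135  0.2374]
235 217 [62 59 58] [ 0.6622 -0.0141  0.2324]
235 218 [59 57 56] [ 0.6651 -0.0137  0.2319]
235 219 [58 55 54] [ 0.6651 -0.0142  0.2274]
235 220 [52 50 47] [ 0.664  -0.015   0.2213]
235 221 [44 42 47] [ 0.6643 -0.0154  0.217 ]
235 222 [42 42 90] [ 0.5164 -0.0645 -0.001 ]
235 223 [ 39  38 109] [ 0.6574 -0.0187  0.1976]
235 224 [ 34  35 117] [ 0.6602 -0.0183  0.1969]
235 225 [ 35  36 125] [ 0.6626 -0.018   0.1955]
239 214 [40 38 37] [ 0.6677 -0.0003  0.2548]
239 215 [41 39 37] [ 0.6689 -0.0003  0.2521]
239 216 [50 49 47] [ 0.6656 -0.0018  0.243 ]
239 217 [75 72 71] [ 0.6676 -0.0016  0.2414]
239 218 [83 81 81] [ 0.6667 -0.0023  0.2356]
239 219 [81 80 79] [ 0.6669 -0.0027  0.2314]
239 220 [78 78 76] [ 0.6657 -0.0036  0.225 ]
239 221 [76 74 73] [ 0.6656 -0.0041  0.2202]
239 222 [75 73 70] [ 0.6669 -0.0041  0.2174]
239 223 [70 69 70] [ 0.6674 -0.0044  0.2136]
239 224 [ 57  55 104] [ 0.6565 -0.0083  0.193 ]
239 225 [ 35  38 124] [ 0.6608 -0.0074  0.1944]
```

```bash
python3 -m handwheel '[{"linear":[0,0,0.16],"angular":[0,0,0]},{"linear":[0,0,0.16],"angular":[0,0,0]},{"linear":[0,0,0.16],"angular":[0,0,0]},{"linear":[0,0,0.08],"angular":[0,0,0]},{"linear":[0,0,0],"angular":[0,0,0]}]'
python3 -m handwheel '[{"linear":[0,0,0.08],"angular":[0,0,0]},{"linear":[0,0,0.08],"angular":[0,0,0]},{"linear":[0,0,0],"angular":[0,0,0]}]'
python3 -m handwheel '[{"linear":[0,0,0.08],"angular":[0,0,0]},{"linear":[0,0,0],"angular":[0,0,0]}]'
```

```text
t: 8.1
position: [0.6582, -0.0063, 0.1529]
eef_rot: [1.0, 0.021, -0.0, 0.0]
contact_force: [-1.0, -0.5, 1.7]
grip_width: -0.0003
t: 8.48
position: [0.6583, -0.0063, 0.149]
eef_rot: [1.0, 0.021, 0.0, -0.0]
contact_force: [-2.1, 1.0, 3.7]
grip_width: -0.0
t: 8.72
position: [0.6585, -0.0063, 0.148]
eef_rot: [1.0, 0.021, 0.001, 0.0]
contact_force: [-2.6, -0.6, 12.2]
grip_width: -0.0002
```

The force stop at TCP z 0.148 reached 12 N (3.7 N one step before, about 6 mm of travel), so the cap was fully down and the tips sit about 39 mm above the reported TCP. Next: up, over the tray, fingers open, and a look from there.

```bash
python3 -m handwheel '[{"linear":[0,0,-0.3],"angular":[0,0,0]},{"linear":[0,0,-1],"angular":[0,0,0]},{"linear":[0,0,-1],"angular":[0,0,0]},{"linear":[0,0,-1],"angular":[0,0,0]},{"linear":[0,0,-0.5],"angular":[0,0,0]}]'
python3 -m handwheel '[{"linear":[-1,-0.11,0],"angular":[0,0,0]},{"linear":[-1,-0.11,0],"angular":[0,0,0]},{"linear":[-1,-0.11,0],"angular":[0,0,0]},{"linear":[-1,-0.11,0],"angular":[0,0,0]},{"linear":[-1,-0.11,0],"angular":[0,0,0]},{"linear":[-1,-0.11,0],"angular":[0,0,0]},{"linear":[-1,-0.11,0],"angular":[0,0,0]},{"linear":[-1,-0.11,0.3],"angular":[0,0,0]},{"linear":[0,0,0.8],"angular":[0,0,0]},{"linear":[0,0,0.8],"angular":[0,0,0]},{"linear":[0,0,0.8],"angular":[0,0,0]},{"linear":[0,0,0],"angular":[0,0,0]}]' 85
python3 - <<'E'
from h import *
s=manip.read_state();print(s["t"],s["position"],s["contact_force"],s["grip_width"])
im,d=cams.capture("scene");cv2.imwrite("pics/s2.png",im);np.save("pics/s2.npy",d)
print([x for x in blobs(im,(0,180,60),(4,255,255),(220,200,265,245))])
p=np.array(C["scene"]["R"])@s["position"]+C["scene"]["t"];u=p[0]/p[2]*397.5+283;v=p[1]/p[2]*397.5+209;print(u,v)
x0,y0=int(u)-50,int(v)-60
cv2.imwrite("pics/c5.png",cv2.resize(np.clip(im[y0:y0+90,x0:x0+100]*1.0*1.8,0,255).astype(np.uint8),None,fx=6,fy=6,interpolation=cv2.INTER_CUBIC));print(x0,y0)
E
```

```text
t: 9.35
position: [0.6585, -0.0064, 0.2431]
eef_rot: [1.0, 0.021, 0.001, 0.0]
contact_force: [-1.0, -0.4, -0.9]
grip_width: 0.0001
t: 10.85
position: [0.457, 0.0071, 0.1721]
eef_rot: [1.0, 0.021, -0.002, -0.0]
contact_force: [-0.4, -1.1, 0.2]
grip_width: 0.085
10.85 [0.45703809 0.00708592 0.17213953] [-0.36899688 -1.06629518  0.20159058] 0.08497606875136893
[(array([239.6, 224.6]), array([234, 219,  11,  12,  98], dtype=int32))]
255.27045972780382 175.41678773569978
205 115
```

View pics/c5.png

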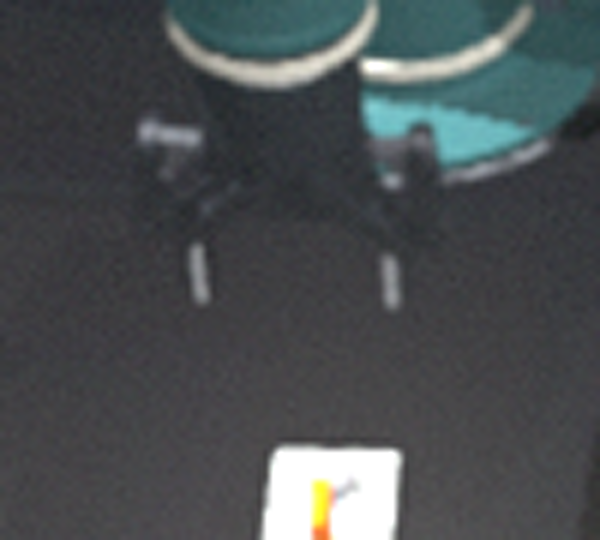

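The crop shows the open fingers (tips at about (200,302) and (392,308)) and the body ending at about y=190. The depth readings will give how far the tips and the body are from the TCP.

Run:
```python
from h import *
np.set_printoptions(precision=3,suppress=True,linewidth=150)
im=cv2.imread("pics/s2.png");d=np.load("pics/s2.npy")
for u in (238,270,255,250):
    print(u,[(v,(lambda r:(r[0]+r[1]*d[v,u]).round(3).tolist())(ray("scene",u,v))) for v in range(136,172,2 if u in(238,270) else 3)])
```

```text
238 [(136, [0.453, -0.032, 0.327]), (138, [0.464, -0.03, 0.329]), (140, [0.466, -0.03, 0.323]), (142, [0.136, -0.118, 0.0]), (144, [0.149, -0.116, 0.002]), (146, [0.448, -0.037, 0.283]), (148, [0.451, -0.037, 0.278]), (150, [0.469, -0.033, 0.288]), (152, [0.468, -0.034, 0.28]), (154, [0.468, -0.035, 0.271]), (156, [0.47, -0.035, 0.265]), (158, [0.466, -0.037, 0.253]), (160, [0.472, -0.036, 0.25]), (162, [0.464, -0.039, 0.234]), (164, [0.467, -0.039, 0.228]), (166, [0.263, -0.097, -0.0]), (168, [0.275, -0.095, 0.002]), (170, [0.286, -0.093, 0.003])]
270 [(136, [0.108, 0.005, 0.016]), (138, [0.455, 0.058, 0.328]), (140, [0.46, 0.059, 0.325]), (142, [0.459, 0.058, 0.317]), (144, [0.134, 0.008, -0.002]), (146, [0.441, 0.055, 0.284]), (148, [0.447, 0.055, 0.282]), (150, [0.445, 0.055, 0.272]), (152, [0.464, 0.057, 0.283]), (154, [0.466, 0.057, 0.277]), (156, [0.467, 0.057, 0.271]), (158, [0.466, 0.057, 0.262]), (160, [0.467, 0.057, 0.254]), (162, [1.266, 0.182, 1.081]), (164, [0.464, 0.056, 0.234]), (166, [0.251, 0.022, -0.001]), (168, [0.264, 0.023, 0.001]), (170, [0.279, 0.025, 0.007])]
255 [(136, [0.488, 0.023, 0.363]), (139, [0.488, 0.023, 0.352]), (142, [0.491, 0.022, 0.344]), (145, [0.476, 0.019, 0.318]), (148, [0.466, 0.016, 0.297]), (151, [0.182, -0.044, 0.003]), (154, [0.197, -0.042, 0.002]), (157, [1.266, 0.182, 1.081]), (160, [0.224, -0.039, -0.003]), (163, [0.244, -0.035, 0.003]), (166, [0.258, -0.034, 0.001]), (169, [0.275, -0.031, 0.003])]
250 [(136, [0.493, 0.011, 0.366]), (139, [0.493, 0.01, 0.355]), (142, [0.49, 0.009, 0.342]), (145, [0.467, 0.003, 0.309]), (148, [0.468, 0.002, 0.298]), (151, [0.183, -0.064, 0.002]), (154, [0.196, -0.062, -0.001]), (157, [0.22, -0.057, 0.008]), (160, [0.225, -0.058, -0.003]), (163, [0.242, -0.055, -0.002]), (166, [0.26, -0.052, 0.001]), (169, [0.275, -0.05, 0.001])]
```

Tips open stand at TCP +54 mm, which is the 13 mm swing plus about 40 mm, and the body is about 70 mm above the tips. The whole tool therefore sits about 40 mm higher than reported. For shut tips at z≈0.024 the reported TCP should be about -0.015. The cap is back up. Going down.

```bash
python3 -m handwheel '[{"linear":[0,0,0.5],"angular":[0,0,0]},{"linear":[0,0,1],"angular":[0,0,0]},{"linear":[0,0,1],"angular":[0,0,0]},{"linear":[0,0,1],"angular":[0,0,0]},{"linear":[0,0,1],"angular":[0,0,0]},{"linear":[0,0,0.7],"angular":[0,0,0]},{"linear":[0,0,0.5],"angular":[0,0,0]},{"linear":[0,0,0],"angular":[0,0,0]}]'
python3 -m handwheel '[{"linear":[0,0,0.5],"angular":[0,0,0]},{"linear":[0,0,0.5],"angular":[0,0,0]},{"linear":[0,0,0.4],"angular":[0,0,0]},{"linear":[0,0,0.3],"angular":[0,0,0]},{"linear":[0,0,0],"angular":[0,0,0]}]'
python3 - <<'E'
from h import *
im,d=cams.capture("scene");cv2.imwrite("pics/s3.png",im)
cv2.imwrite("pics/c6.png",cv2.resize(np.clip(im[150:240,215:315]*1.8,0,255).astype(np.uint8),None,fx=6,fy=6,interpolation=cv2.INTER_CUBIC))
E
```

```text
t: 11.9
position: [0.4573, 0.0071, 0.0314]
eef_rot: [1.0, 0.021, -0.0, -0.0]
contact_force: [-0.1, 0.1, -0.5]
grip_width: 0.0852
t: 12.52
position: [0.4572, 0.0071, -0.0112]
eef_rot: [1.0, 0.021, -0.0, -0.0]
contact_force: [-0.0, -0.1, 0.4]
grip_width: 0.085
```

View pics/c6.png

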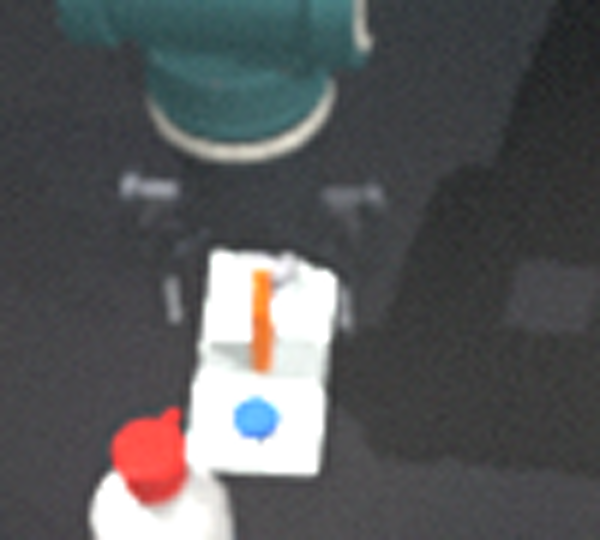

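The grip at (262,320) lies midway between the fingers (173 and 346) and the body is clear above it. Closing.

```bash
python3 -m handwheel '[{"linear":[0,0,0.1],"angular":[0,0,0]},{"linear":[0,0,0],"angular":[0,0,0]},{"linear":[0,0,0],"angular":[0,0,0]},{"linear":[0,0,0],"angular":[0,0,0]},{"linear":[0,0,0],"angular":[0,0,0]},{"linear":[0,0,0],"angular":[0,0,0]},{"linear":[0,0,0],"angular":[0,0,0]}]' 0
python3 -m handwheel '[{"linear":[0,0,-0.1],"angular":[0,0,0]},{"linear":[0,0,-0.2],"angular":[0,0,0]},{"linear":[0,0,-0.3],"angular":[0,0,0]},{"linear":[0,0,-0.3],"angular":[0,0,0]},{"linear":[0,0,-0.3],"angular":[0,0,0]},{"linear":[0,0,-0.3],"angular":[0,0,0]},{"linear":[0,0,-0.3],"angular":[0,0,0]},{"linear":[0,0,-0.2],"angular":[0,0,0]},{"linear":[0,0,0],"angular":[0,0,0]},{"linear":[0,0,0],"angular":[0,0,0]},{"linear":[0,0,0],"angular":[0,0,0]}]'
```

```text
t: 13.45
position: [0.4577, 0.0071, -0.0128]
eef_rot: [1.0, 0.021, 0.0, -0.0]
contact_force: [-0.5, 1.4, 4.9]
grip_width: 0.0093
t: 14.82
position: [0.4574, 0.0071, 0.0366]
eef_rot: [1.0, 0.021, -0.0, -0.0]
contact_force: [-0.0, 0.1, -3.3]
grip_width: 0.0093
```

Holding about 3.3 N, the tray's weight, at 9.3 mm opening. Lifting on to final height, then checking the ball and the level before carrying.

```bash
python3 -m handwheel '[{"linear":[0,0,-0.3],"angular":[0,0,0]},{"linear":[0,0,-0.5],"angular":[0,0,0]},{"linear":[0,0,-0.6],"angular":[0,0,0]},{"linear":[0,0,-0.6],"angular":[0,0,0]},{"linear":[0,0,-0.4],"angular":[0,0,0]},{"linear":[0,0,-0.15],"angular":[0,0,0]},{"linear":[0,0,0],"angular":[0,0,0]}]'
python3 -m handwheel '[{"linear":[0.05,-0.2,0],"angular":[0,0,0]},{"linear":[0.11,-0.4,0],"angular":[0,0,0]},{"linear":[0.16,-0.6,0],"angular":[0,0,0]},{"linear":[0.22,-0.8,0],"angular":[0,0,0]},{"linear":[0.22,-0.8,0],"angular":[0,0,0]},{"linear":[0.22,-0.8,0],"angular":[0,0,0]},{"linear":[0.22,-0.8,0],"angular":[0,0,0]},{"linear":[0.22,-0.8,0],"angular":[0,0,0]},{"linear":[0.22,-0.8,0],"angular":[0,0,0]},{"linear":[0.22,-0.8,0],"angular":[0,0,0]},{"linear":[0.22,-0.8,0],"angular":[0,0,0]},{"linear":[0.22,-0.8,0],"angular":[0,0,0]}]'
python3 -m handwheel '[{"linear":[0.22,-0.8,0],"angular":[0,0,0]},{"linear":[0.22,-0.8,0],"angular":[0,0,0]},{"linear":[0.16,-0.6,0],"angular":[0,0,0]},{"linear":[0.11,-0.4,0],"angular":[0,0,0]},{"linear":[0.08,-0.3,0],"angular":[0,0,0]},{"linear":[0.06,-0.2,0],"angular":[0,0,0]},{"linear":[0,0,0],"angular":[0,0,0]},{"linear":[0,0,0],"angular":[0,0,0]},{"linear":[0,0,0],"angular":[0,0,0]}]'
python3 - <<'E'
from h import *
np.set_printoptions(precision=4,suppress=True)
t=[]
for n,(x0,y0) in(("scene",(300,130)),("top",(165,170))):
    im,d=cams.capture(n);cv2.imwrite(f"pics/{n}4.png",im);np.save(f"pics/{n}4.npy",d)
    t.append(cv2.resize(np.clip(im[y0:y0+100,x0:x0+100]*1.3,0,255).astype(np.uint8),(400,400),interpolation=cv2.INTER_CUBIC))
cv2.imwrite("pics/c7.png",np.hstack(t))
E
```

```text
t: 15.7
position: [0.4575, 0.0071, 0.1006]
eef_rot: [1.0, 0.021, -0.0, -0.0]
contact_force: [-0.1, -0.6, -4.2]
grip_width: 0.0091
t: 17.2
position: [0.5063, 0.2208, 0.1006]
eef_rot: [1.0, 0.021, -0.0, 0.0]
contact_force: [-0.5, -0.0, -3.5]
grip_width: 0.0094
t: 18.32
position: [0.524, 0.2975, 0.1007]
eef_rot: [1.0, 0.021, 0.0, -0.0]
contact_force: [0.0, -0.5, -3.1]
grip_width: 0.0094
```

View pics/c7.png

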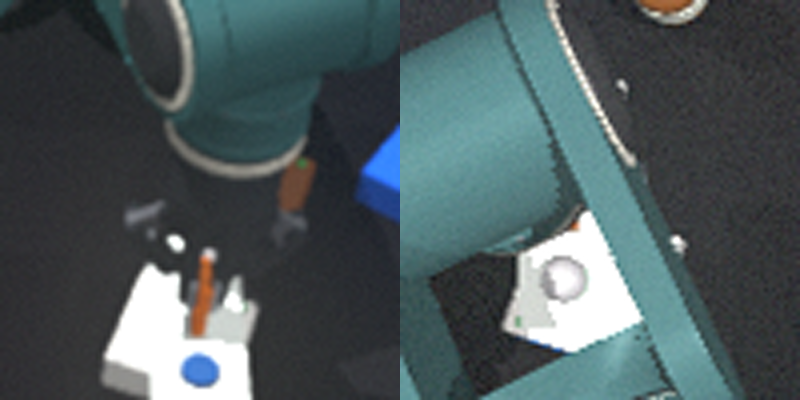

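The ball is visible at top crop (563,278), i.e. top pixel (205.6,239.3), still in the pocket, with the blue disc and the tray end visible in the scene view. Next I'll compute its position and the tray's level.

Run:
```python
from h import *
np.set_printoptions(precision=4,suppress=True)
w=np.array([.474,.2965])
o,r=ray("top",205.4,239.1); d=np.load("pics/top4.npy")
top=o+r*d[239,205]; print("ball surface by depth",top)
b=plane("top",(205.4,239.1),.1305); print("ball",b,"err to window mm",(b[:2]-w)*1000)
for n,box in(("top",(195,215,230,262)),("scene",(320,185,372,235))):
    im=cv2.imread(f"pics/{n}4.png");d=np.load(f"pics/{n}4.npy");x0,y0,x1,y1=box
    P=[]
    for v in range(y0,y1):
        for u in range(x0,x1):
            if im[v,u].min()>110 and d[v,u]>0:
                o,r=ray(n,u,v);X=o+r*d[v,u]
                if .105<X[2]<.13:P.append(X)
    P=np.array(P)
    for _ in range(3):
        A=np.c_[P[:,0]-.524,P[:,1]-.2975,np.ones(len(P))];s=np.linalg.lstsq(A,P[:,2],rcond=None)[0];e=abs(A@s-P[:,2]);P=P[e<.004]
    print(n,len(P),"slopes x,y, top z",s,"extent",P.min(0),P.max(0))
im=cv2.imread("pics/scene4.png")
for c,s in blobs(im,(100,150,80),(118,255,255),(335,210,365,235)):print("disc",c,s,plane("scene",c,.120))
for n,p in(("bottle",(190,120,260,200)),):
    print([x for x in blobs(cv2.imread("pics/top4.png"),(0,0,170),(180,45,255),p)])
print(blobs(im,(0,180,60),(4,255,255),(220,200,265,245)))
```

```text
ball surface by depth [0.4742 0.2977 0.1444]
ball [0.4747 0.3002 0.1305] err to window mm [0.6942 3.6941]
top 456 slopes x,y, top z [0.0081 0.0076 0.1186] extent [0.444  0.2592 0.1138] [0.5172 0.3304 0.1222]
scene 562 slopes x,y, top z [ 0.0028 -0.0001  0.1203] extent [0.443  0.2625 0.1163] [0.6037 0.3377 0.1244]
disc [349.6 222.1] [346 219   8   7  44] [0.5699 0.3011 0.12  ]
[(array([229.2, 160.6]), array([225, 157,   9,   8,  63], dtype=int32))]
[(array([239.8, 225.3]), array([234, 218,  12,  15, 130], dtype=int32))]
```

The tray is level within 0.01 rad and its underside is at about 0.114 m, 71 mm over the window. The ball is about 1–4 mm from the window's centre, and the cap and bottle are at their start pixels. Handing in.

```bash
python3 -m handwheel '[{"linear":[0,0,0],"angular":[0,0,0]},{"linear":[0,0,0],"angular":[0,0,0]},{"linear":[0,0,0],"angular":[0,0,0]},{"linear":[0,0,0],"angular":[0,0,0]}]'
python3 -c "
from workcell import manip;print(manip.close_job())"
```

```text
t: 18.92
position: [0.5239, 0.2977, 0.1007]
eef_rot: [1.0, 0.021, 0.0, 0.0]
contact_force: [-0.2, -0.4, -3.4]
grip_width: 0.0088
the job is handed in; nothing more can be done
None
```

I pressed the red cap on the white canister fully down and let it spring back. Then I lifted the tray by its grip and handed in at 18.9 s, still holding it over the white reader. `close_job()` gave no verdict, so this rests on my own checks.

**Last checks**
- **Cap:** the force rose from 3.7 N to 12 N at the stop, after about 6 mm of travel. Pictures afterwards show it back up.
- **Ball:** it is in its pocket, 1–4 mm from the window's centre. Casting a ray to the expected ball height gave 3.8 mm, and depth gave about 1 mm; the limit is 15 mm.
- **Tray:** slopes are at most about 0.01 rad, and the underside is at about 0.114 m, 71 mm above the window. The load is steady at about 3.4 N with the fingers at about 9 mm.
- **Bottle:** its white cap is at exactly its starting pixel.
- **Beaker:** I did not measure it again at the end. The arm passed well above it with no contact force.

**What disagreed:** the fingertips sit about 40 mm higher than the reported TCP. The first press ended in the air, with no force on the cap. Depth in both views showed the gap and contact on the cap confirmed it, so I used that offset for the press and the grasp.

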